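# Find the milk pan with the loose handle and slide it onto the repair mat

### The arm

A 7-joint arm with a two-finger parallel gripper is mounted at the origin on the work surface. World frame = base frame: x ahead of the robot, y to its left, z up, the work surface at z = 0. Lengths are in m, angles in rad, forces in N, time in s.
With the tool pointing down it reaches from about 0.4 to 0.85 m from the base axis. Payload 10.4 kg.
Tool frame: the origin (TCP) lies at the centre of the arm's flange, where the gripper is bolted on; the fingertips stand 173 mm ahead of it and the grasp point (between the pads) lies 155 mm ahead of it; z points along the fingers, y is the line along which they close (so a half turn about z gives the same grasp; the last joint's range is limited). The gripper opens to 85 mm and grips with 20 to 120 N. Pads are 22 mm wide; open, the fingers measure 114 mm over their backs; the gripper's body (76 mm by 85 mm) begins 54 mm behind the grasp point. The pads swing forward as they close: fully open they stand 13 mm farther back than shut.
Start: joints at [1.316, 0.332, -0.065, 1.46, 0.022, 1.35, -0.088], TCP at [0.144, -0.608, 0.405] pointing down, gripper open.
Joint ranges: [-2.6, 2.6], [-0.5, 2.12], [-1.47, 1.34], [0.16, 2.42], [-1.27, 4.41], [0.06, 2.06], [-2.6, 2.6]. Speed limits (rad/s): [2.22, 2.22, 2.79, 2.79, 3.14, 3.14, 3.14].

### API

Orientations are given as a unit quaternion [x, y, z, w].
In Python, from workcell import manip, viewer, finder gives the robot as it stands.
- The arm moves only by the tool arm_command, never from a script. Its argument "plan" is a list of rows, each an object with "dp": the shift along the tool's x, y, z in mm, a list of three; "spin": the turn about the tool's z in rad. A call has 1 to 5 rows; each row shifts and turns the commanded pose from where the row before left it, along the tool's axes as they then stand; what a row does not reach is not made up. A row lasts 1/10 s, in which the tool goes at most 50 mm and 8.59 degrees, less where a joint would pass 70% of its speed; a pose out of reach is approached as far as the arm can. A call is refused whole if a number of a shift passes 50 or a number of a turn 0.15, either way. A call with a gripper value outside its range is refused whole. "grip" is the closure, from -1 (fully open) to 1 (shut), set as the call begins (left out, the last holds). The fingers move at their own pace and stop on an object; "newtons" is the grip in N (left out, the last holds). Time passes only in rows, so rows that do not move let the fingers close. It gives the time, the measured TCP pose, the force, the opening and the grip force at its end, in the units of the state.
- manip.get_obs(): the state, without advancing time (a new reading comes with each control period).
- viewer.camera(name): name is "scene" or "top"; returns the picture (480x640x3 uint8, blue, green, red); there is no depth.
- viewer.camera_params(name): a dict with "vertical_fov" (degrees; the focal length in pixels is half the picture's height over the tangent of half this angle, whatever the lens; pixels are square), "cx", "cy" (the principal point, pixels), "k1" (the pictures are not rectified: a ray, as slopes to the right and down, at radius r is drawn at 1 + k1 r^2 times it, then the intrinsics apply), "R" (3x3) and "t" (3): a world point X has camera coordinates R X + t. Camera axes: x right, y down, z forward; pixel columns grow to the right and rows downward; lengths in m; the calibration is good to about 2 mm. A picture is of the moment at which its call begins. camera_params takes no time and is no camera call.
- manip.hand_in(): hands the job in; it is judged then, once.
Trained networks look in the newest picture that a camera, given by its name, has taken for a name from the list of things; names that differ only in an ending like _2 or _b are one class to them, and where a whole thing is asked for, a point or a joint stands for the part that bears it (a point fixed in the world has none). Each returns a list of dicts, best first, with "score" (0 to 1); they miss things now and then, are a little off and sometimes report something else, mostly with a low value. They report only what shows in the picture. A call takes as long as a camera call. They do not tell look-alikes from the thing itself.
- finder.find_in(camera, thing): "position" ([x, y, z] in m, in world coordinates, good to about 4 mm: the middle of the surface that is visible of it).
The state is a dict: "clock": time; "joint_pos": joint angles; "joint_velocities": joint speeds; "tau": joint torques, N m; "position": TCP position; "ee_rot": TCP orientation; "ft_force": force on the tool from outside, world axes, zero at the start; "torque": the same for the moment, N m; "grip_width": opening from 0.0 (shut) to 1.0 (fully open); "grasp_force": force on a finger pad.
Only numpy, scipy, OpenCV 4.12 (cv2) and the standard library are available. Lean on these libraries where they do the work, as an engineer would, in place of code of your own. Each camera call takes 0.05 s, during which the arm holds its last target. There are 200 camera calls.

### The job

One of the three blue milk pans has a loose handle: find it by wiggling the handles sideways. Swing the loose one fully to the robot's left, then fully to its right, and leave it over to the right so that anyone can see it is faulty. Then slide that pan along the counter, without lifting it, until its whole base stands on the red repair mat, and let go. Leave the two sound pans standing where they are, give or take a few centimetres and clear of the mat, and do not disturb the bottles and the mug.

Things in the scene. Friction and masses are not known exactly. Their poses are not given: they have to be found in the camera images.
- pan_a: one of three identical blue enamel milk pans in a row: 110 mm across the rim, 98 mm the base, 62 mm high, open top, wall 3 mm, inner floor 4 mm up, 0.45 to 0.9 kg, standing free. Origin: centre of its underside; z up, x to where its handle sticks out (at the start away from the robot, within 20 degrees), y left of that. Exactly one has a loose handle; which cannot be seen
- pan_b: one of three identical blue enamel milk pans in a row: 110 mm across the rim, 98 mm the base, 62 mm high, open top, wall 3 mm, inner floor 4 mm up, 0.45 to 0.9 kg, standing free. Origin: centre of its underside; z up, x to where its handle sticks out (at the start away from the robot, within 20 degrees), y left of that. Exactly one has a loose handle; which cannot be seen
- pan_c: one of three identical blue enamel milk pans in a row: 110 mm across the rim, 98 mm the base, 62 mm high, open top, wall 3 mm, inner floor 4 mm up, 0.45 to 0.9 kg, standing free. Origin: centre of its underside; z up, x to where its handle sticks out (at the start away from the robot, within 20 degrees), y left of that. Exactly one has a loose handle; which cannot be seen
- handle_a_end (a point): mid-thickness point 5 mm short of the tip of pan_a's black handle: a bar 78 x 18 x 15 mm, 47 mm up, on an upright rivet 67 mm from the pan's centre. Straight: at x 139, y 0 mm in the pan's frame. A sound one gives under 2 mm here, then turns the whole pan; a loose one swings 15 mm to either side (under 1 N), its pan staying put, and stays where left
- handle_b_end (a point): mid-thickness point 5 mm short of the tip of pan_b's black handle: a bar 78 x 18 x 15 mm, 47 mm up, on an upright rivet 67 mm from the pan's centre. Straight: at x 139, y 0 mm in the pan's frame. A sound one gives under 2 mm here, then turns the whole pan; a loose one swings 15 mm to either side (under 1 N), its pan staying put, and stays where left
- handle_c_end (a point): mid-thickness point 5 mm short of the tip of pan_c's black handle: a bar 78 x 18 x 15 mm, 47 mm up, on an upright rivet 67 mm from the pan's centre. Straight: at x 139, y 0 mm in the pan's frame. A sound one gives under 2 mm here, then turns the whole pan; a loose one swings 15 mm to either side (under 1 N), its pan staying put, and stays where left
- mat: red repair mat, a thin sheet flat on the counter beyond the row of pans (pans slide onto it without a step), 180 mm deep (its x) by 620 mm wide (its y). Origin: its centre. The handles of the pans overhang it at the start
- ketchup: red squeeze bottle, 60 mm across, 170 mm high, to the right; bystander. Origin: centre of its underside
- mustard: yellow squeeze bottle, 60 mm across, 170 mm high, to the left; bystander. Origin: centre of its underside
- mug: white mug, 80 mm across, 90 mm high, to the right; bystander. Origin: centre of its underside
Mind the look-alikes: they are no part of the job. What is shaped like the pan_c but purple is not meant.

How it is judged:
On the way, in this order (a step that is already met when the one before it is completed fails the run):
1. a handle has been swung to the left (its end at least 9 mm left of straight in its pan's frame, which only the loose one can do) ((y of handle_a_end in the frame of pan_a above 0.009 m or y of handle_b_end in the frame of pan_b above 0.009 m or y of handle_c_end in the frame of pan_c above 0.009 m)), for 0.05 s.
2. then a handle has been swung to the right (at least 9 mm) ((y of handle_a_end in the frame of pan_a below -0.009 m or y of handle_b_end in the frame of pan_b below -0.009 m or y of handle_c_end in the frame of pan_c below -0.009 m)), for 0.05 s.
At the end, for the whole second after the job is handed in: One pan, its handle swung over at least 6 mm right, centred on the mat within 45 mm in depth and 270 mm in width; the other two within 60 mm of their starts, centres at least 100 mm on the robot's side of the mat's middle line; all upright and at rest (((x of pan_a in the frame of mat between -0.045 and 0.045 m and y of pan_a in the frame of mat between -0.27 and 0.27 m and y of handle_a_end in the frame of pan_a below -0.006 m and distance of each of pan_b, pan_c from where it was at the start of the episode below 0.06 m and x of each of pan_b, pan_c in the frame of mat below -0.1 m) or (x of pan_b in the frame of mat between -0.045 and 0.045 m and y of pan_b in the frame of mat between -0.27 and 0.27 m and y of handle_b_end in the frame of pan_b below -0.006 m and distance of each of pan_a, pan_c from where it was at the start of the episode below 0.06 m and x of each of pan_a, pan_c in the frame of mat below -0.1 m) or (x of pan_c in the frame of mat between -0.045 and 0.045 m and y of pan_c in the frame of mat between -0.27 and 0.27 m and y of handle_c_end in the frame of pan_c below -0.006 m and distance of each of pan_a, pan_b from where it was at the start of the episode below 0.06 m and x of each of pan_a, pan_b in the frame of mat below -0.1 m)) and angle between each of pan_a, pan_b, pan_c's own z axis and vertical below 0.1 rad and linear speed of each of pan_a, pan_b, pan_c below 0.02 m/s); the robot touches nothing.
It fails at once if a pan is lifted more than 20 mm off the counter (height (world z) of any of pan_a, pan_b, pan_c above 0.02 m).
It fails at once if a bystander (either bottle or the mug) is moved more than 30 mm (distance of any of ketchup, mustard, mug from where it was at the start of the episode above 0.03 m).
It also fails if it takes over 72 s, if anything falls off the work surface, if the arm or the gripper's body presses on something with over 40 N, if the wrist force passes 120 N, or if a joint passes its speed limit or range.

## Working session

There is one attempt and no reset: what is moved stays moved. The work goes in short steps, Python scripts to look and compute and a tool call to move; the robot and the scene stay as the last step left them, time stands still between calls to the robot, and variables do not carry over. Pictures are saved under pics/ and viewed, at most 10 in all, crops included, and the job is handed in when it is done.

Besides the shell and the picture viewer there is one more tool, called after ">>>" in YAML: its name, and indented under it one key for each argument. arm_command: Moves the arm, as the interface text tells. Its arguments: {"type":"object","properties":{"plan":{"type":"array","items":{"type":"object","properties":{"dp":{"type":"array","items":{"type":"number"}},"spin":{"type":"number"}}}},"grip":{"type":"number"},"newtons":{"type":"number"}},"required":["plan"]}

```bash
mkdir -p pics
cat > h.py <<'E'
import numpy as np, cv2
from workcell import manip, viewer, finder
def K(n):
    p=viewer.camera_params(n); f=240/np.tan(np.radians(p["vertical_fov"])/2)
    return p,f,np.array(p["R"]),np.array(p["t"])
def ray(n,u,v):
    p,f,R,t=K(n); d=np.array([(u-p["cx"])/f,(v-p["cy"])/f]); s=d.copy()
    for _ in range(20): s=d/(1+p["k1"]*(s@s))
    return -R.T@t, R.T@np.array([s[0],s[1],1])
def at(n,u,v,z):
    o,d=ray(n,u,v); return o+d*(z-o[2])/d[2]
def proj(n,X):
    p,f,R,t=K(n); c=R@np.array(X)+t; s=c[:2]/c[2]; s=s*(1+p["k1"]*(s@s)); return s*f+[p["cx"],p["cy"]]
def two(a,b):
    (o1,d1),(o2,d2)=ray("scene",*a),ray("top",*b)
    A=np.stack([d1,-d2],1); x=np.linalg.lstsq(A,o2-o1,rcond=None)[0]
    return (o1+d1*x[0]+o2+d2*x[1])/2, np.linalg.norm(o1+d1*x[0]-o2-d2*x[1])
E
python3 - <<'E'
from h import *
np.set_printoptions(precision=3,suppress=True)
a=viewer.camera("scene");b=viewer.camera("top")
cv2.imwrite("pics/s0.png",a);cv2.imwrite("pics/t0.png",b)
for n in("scene","top"):
  p=viewer.camera_params(n);print(n,-np.array(p["R"]).T@p["t"],p["vertical_fov"])
  for th in("pan_a","handle_a_end","mat","ketchup","mustard","mug"):
    for d in finder.find_in(n,th): print(th,np.array(d["position"]),round(d["score"],2),proj(n,d["position"]).round())
o=manip.get_obs();print(o)
E
```

```text
scene [1.325 0.782 1.118] 43.08883135205509
pan_a [ 0.266 -0.463  0.038] 0.9 [260. 155.]
pan_a [ 0.492 -0.189  0.04 ] 0.89 [266. 227.]
pan_a [ 0.487 -0.     0.039] 0.89 [318. 259.]
pan_a [0.47  0.201 0.039] 0.63 [383. 295.]
handle_a_end [ 0.596 -0.179  0.052] 0.7 [240. 244.]
mat [0.66  0.012 0.002] 0.92 [273. 307.]
ketchup [ 0.575 -0.385  0.085] 0.63 [196. 197.]
mustard [0.56  0.443 0.096] 0.55 [449. 357.]
mug [ 0.468 -0.371  0.061] 0.68 [229. 189.]
mug [0.663 0.013 0.003] 0.44 [273. 308.]
top [ 0.2   -0.01   1.531] 47.58230158944949
pan_a [ 0.503 -0.188 -0.004] 0.97 [384. 227.]
pan_a [0.491 0.212 0.005] 0.97 [244. 233.]
pan_a [ 0.499 -0.003  0.001] 0.84 [320. 229.]
pan_a [ 0.264 -0.474  0.008] 0.68 [490. 309.]
pan_a [ 0.555 -0.394  0.11 ] 0.54 [465. 198.]
handle_a_end [ 0.59  -0.187  0.052] 0.5 [385. 192.]
mat [ 0.659 -0.036 -0.001] 0.92 [330. 175.]
mustard [0.534 0.42  0.108] 0.89 [162. 211.]
mug [ 0.466 -0.396  0.037] 0.65 [461. 235.]
{'clock': 0.7, 'joint_pos': array([ 1.316,  0.332, -0.065,  1.46 ,  0.022,  1.35 , -0.089]), 'joint_velocities': array([-0.   , -0.001, -0.001, -0.   ,  0.   ,  0.   , -0.001]), 'tau': array([  0.   , -62.509,   0.049, -39.177,   0.017,   0.002,  -0.   ]), 'position': array([ 0.144, -0.608,  0.405]), 'ee_rot': array([0.993, 0.116, 0.   , 0.   ]), 'ft_force': array([ 0.592, -0.262,  0.58 ]), 'torque': array([ 0.035,  0.034, -0.062]), 'grasp_force': 0.0, 'grip_width': 0.9977056651436365}
```

View pics/s0.png

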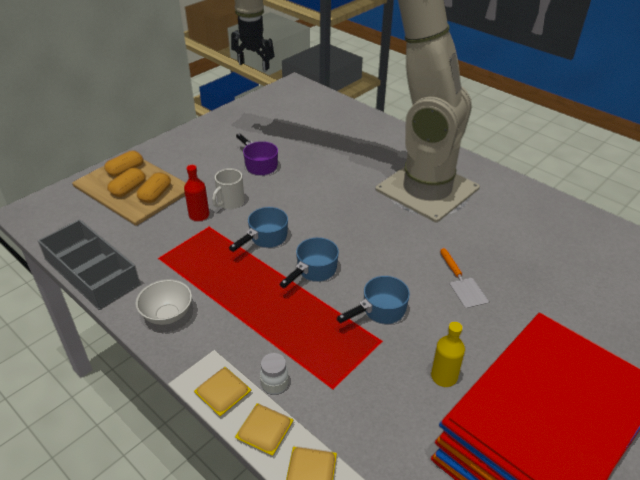

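View pics/t0.png

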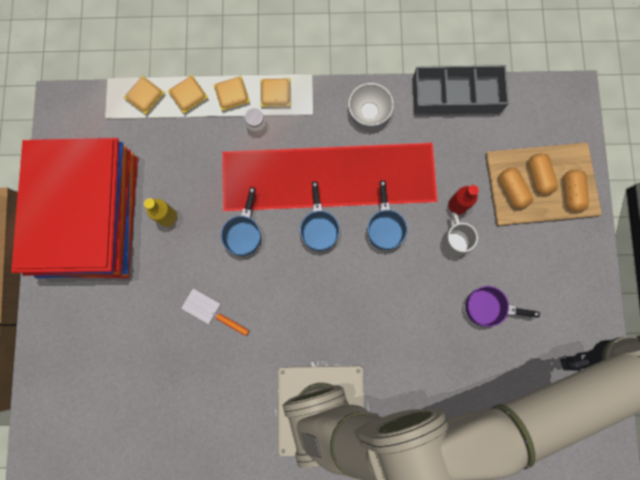

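Top view: three blue pans at (241,236), (320,230) and (386,230), with black handles pointing up over the red mat (223–437, 145–208). Candidates that could be mistaken are those three and the purple pan at (487,306), which isn't meant. The stack of red folders at (70,205) isn't the mat. Next I'll measure the pans and handles.

```bash
cat >> h.py <<'E'
def handles(n,img,pans,draw=None):
    """pans: approx xy list; returns pan rim centre (z=.062), black-bar ends at z=.047"""
    hsv=cv2.cvtColor(img,cv2.COLOR_BGR2HSV); out=[]
    blue=cv2.inRange(hsv,(95,80,50),(120,255,255)); blk=cv2.inRange(img,(0,0,0),(60,60,60))
    for x,y in pans:
        c=proj(n,(x,y,.05)); L,S=[],[]
        for m,q in((blue,c),(blk,proj(n,(x+.11,y,.047)))):
            k,lab,st,ce=cv2.connectedComponentsWithStats(m)
            d=[np.hypot(*(ce[i]-q)) if 60<st[i,4]<4000 else 1e9 for i in range(1,k)]; i=1+int(np.argmin(d))
            ys,xs=np.where(lab==i); L.append(np.stack([xs,ys],1).astype(np.float32))
        rim=np.array([at(n,*p,.062)[:2] for p in L[0]],np.float32)
        (cx,cy),r=cv2.minEnclosingCircle(rim)
        bar=np.array([at(n,*p,.0545)[:2] for p in L[1]]); m=bar.mean(0); w,v=np.linalg.eigh(np.cov((bar-m).T)); a=v[:,1]*np.sign(v[0,1]); s=(bar-m)@a
        out.append(dict(rim=(cx,cy),r=r,mid=m,dir=a,ang=np.degrees(np.arctan2(a[1],a[0])),len=np.ptp(s),wid=4*w[0]**.5,tip=m+a*s.max(),px=L[1].mean(0)))
    return out
PANS=[(.495,.205),(.495,0),(.495,-.19)]
E
python3 - <<'E'
from h import *
np.set_printoptions(precision=3,suppress=True)
b=cv2.imread("pics/t0.png");a=cv2.imread("pics/s0.png")
for n,i in(("top",b),("scene",a)):
  for o in handles(n,i,PANS): print(n,{k:np.round(v,3) for k,v in o.items()})
hs,ht=[handles(n,i,PANS) for n,i in(("scene",a),("top",b))]
for p,q in zip(hs,ht): print("bar mid 2-view",*two(p["px"],q["px"]))
for u in [(223,152),(433,145),(437,202),(224,208)]: print("mat",at("top",*u,0))
cv2.imwrite("pics/c0.png",cv2.resize(b[135:265,210:450],None,fx=3.3,fy=3.3))
E
```

```text
Traceback (most recent call last):
  File "h.py", line 28, in handles
    rim=np.array([at(n,*p,.062)[:2] for p in L[0]],np.float32)
                  ~~^^^^^^^^^^^
  File "h.py", line 11, in at
    o,d=ray(n,u,v); return o+d*(z-o[2])/d[2]
        ~~~^^^^^^^
  File "h.py", line 7, in ray
    p,f,R,t=K(n); d=np.array([(u-p["cx"])/f,(v-p["cy"])/f]); s=d.copy()
            ~^^^
  File "h.py", line 4, in K
    p=viewer.camera_params(n); f=240/np.tan(np.radians(p["vertical_fov"])/2)
ValueError: time passes only in moves, steps and waits
```

```bash
sed -i 's/^def K(n):/import functools\n@functools.cache\ndef K(n):/' h.py
cat > m.py <<'E'
from h import *
np.set_printoptions(precision=3,suppress=True)
b=cv2.imread("pics/t0.png");a=cv2.imread("pics/s0.png")
hs,ht=[handles(n,i,PANS) for n,i in(("scene",a),("top",b))]
for o in ht+hs: print({k:np.round(v,3).tolist() for k,v in o.items()})
for p,q in zip(hs,ht): print("bar mid 2-view",*two(p["px"],q["px"]))
for u in [(223,152),(433,145),(437,202),(224,208)]: print("mat",at("top",*u,0))
cv2.imwrite("pics/c0.png",cv2.resize(b[135:265,210:450],None,fx=3.3,fy=3.3))
E
python3 m.py
```

```text
{'rim': [0.472, 0.213], 'r': 0.055, 'mid': [0.573, 0.19], 'dir': [0.969, -0.247], 'ang': -14.315, 'len': 0.044, 'wid': 0.016, 'tip': [0.595, 0.184], 'px': [249.9080047607422, 200.4080047607422]}
{'rim': [0.483, -0.003], 'r': 0.055, 'mid': [0.587, 0.007], 'dir': [0.997, 0.081], 'ang': 4.623, 'len': 0.044, 'wid': 0.013, 'tip': [0.608, 0.008], 'px': [315.3389892578125, 194.11300659179688]}
{'rim': [0.482, -0.188], 'r': 0.055, 'mid': [0.586, -0.182], 'dir': [0.999, 0.053], 'ang': 3.041, 'len': 0.044, 'wid': 0.014, 'tip': [0.608, -0.181], 'px': [382.9100036621094, 193.56700134277344]}
{'rim': [0.492, 0.227], 'r': 0.076, 'mid': [0.58, 0.194], 'dir': [0.976, -0.217], 'ang': -12.524, 'len': 0.074, 'wid': 0.023, 'tip': [0.616, 0.186], 'px': [351.1600036621094, 313.36700439453125]}
{'rim': [0.504, 0.013], 'r': 0.079, 'mid': [0.591, 0.009], 'dir': [0.995, 0.099], 'ang': 5.703, 'len': 0.076, 'wid': 0.023, 'tip': [0.631, 0.013], 'px': [291.7619934082031, 276.9309997558594]}
{'rim': [0.502, -0.168], 'r': 0.083, 'mid': [0.591, -0.18], 'dir': [0.997, 0.072], 'ang': 4.156, 'len': 0.074, 'wid': 0.025, 'tip': [0.63, -0.177], 'px': [240.98599243164062, 241.83799743652344]}
bar mid 2-view [0.575 0.19  0.047] 0.0007884538929611426
bar mid 2-view [0.588 0.007 0.051] 1.0229681019865299e-05
bar mid 2-view [ 0.588 -0.183  0.05 ] 0.001528435020347883
mat [0.734 0.277 0.   ]
mat [ 0.745 -0.341 -0.   ]
mat [ 0.572 -0.344  0.   ]
mat [0.565 0.272 0.   ]
```

View pics/c0.png

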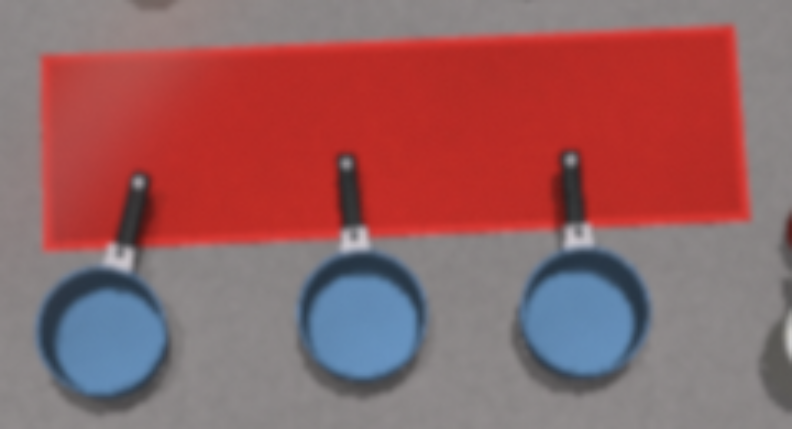

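Crop: three blue pans with their handles about straight, on the robot's side of the red mat. Bar heights come out at 47–51 mm and rim radius at 55 mm, which match the description. Next I move over the right-hand pan's handle.

>>> arm_command:
  plan:
    - {"dp":[39,-22,0]}
    - {"dp":[39,-22,0]}
    - {"dp":[39,-22,0]}
    - {"dp":[39,-22,0]}
    - {"dp":[39,-22,0]}
  grip: 0

```text
invalid input at $.plan[0]: expected keys dp, spin
```

>>> arm_command:
  plan:
    - {"dp":[40,-22,0]}
    - {"dp":[40,-22,0]}
    - {"dp":[40,-22,0]}
    - {"dp":[40,-22,0]}
    - {"dp":[40,-22,0]}

```text
invalid input at $.plan[0]: expected keys dp, spin
```

>>> arm_command:
  plan:
    - {"dp":[40,-22,0]}
    - {"dp":[40,-22,0]}
    - {"dp":[40,-22,0]}
    - {"dp":[0,0,0],"spin":0.14}
    - {"dp":[0,0,0],"spin":0.03}

```text
invalid input at $.plan[0]: expected keys dp, spin
```

>>> arm_command:
  plan:
    - {"dp":[39,-22,0],"spin":0}
    - {"dp":[39,-22,0],"spin":0}
    - {"dp":[39,-22,0],"spin":0}
    - {"dp":[39,-22,0],"spin":0}
    - {"dp":[39,-22,0],"spin":0}
  grip: 0

```text
clock: 1.2
position: [0.3092, -0.455, 0.405]
ee_rot: [0.993, 0.116, 0.0, 0.0]
ft_force: [0.8, -0.8, 0.5]
grip_width: 0.499
grasp_force: 0.0
```

>>> arm_command:
  plan:
    - {"dp":[40,-22,0],"spin":0}
    - {"dp":[40,-22,0],"spin":0}
    - {"dp":[40,-22,0],"spin":0}
    - {"dp":[40,-22,0],"spin":0}
    - {"dp":[40,-22,0],"spin":0}

```text
clock: 1.7
position: [0.4786, -0.302, 0.405]
ee_rot: [0.993, 0.116, 0.0, 0.0]
ft_force: [0.2, -0.6, -0.2]
grip_width: 0.5
grasp_force: 0.0
```

>>> arm_command:
  plan:
    - {"dp":[40,-22,0],"spin":0}
    - {"dp":[40,-22,0],"spin":0}
    - {"dp":[40,-22,0],"spin":0}
    - {"dp":[0,0,0],"spin":0.14}
    - {"dp":[0,0,0],"spin":0.03}

```text
clock: 2.2
position: [0.5798, -0.2104, 0.4044]
ee_rot: [1.0, 0.03, -0.0, -0.0]
ft_force: [-0.3, -0.8, 1.0]
grip_width: 0.499
grasp_force: 0.0
```

>>> arm_command:
  plan:
    - {"dp":[34,-28,0],"spin":0}
    - {"dp":[0,0,45],"spin":0}
    - {"dp":[0,0,45],"spin":0}
    - {"dp":[0,0,45],"spin":0}
    - {"dp":[0,0,35],"spin":0}

```text
clock: 2.7
position: [0.6099, -0.1832, 0.2321]
ee_rot: [1.0, 0.031, -0.001, 0.0]
ft_force: [0.9, -0.1, 1.0]
grip_width: 0.498
grasp_force: 0.0
```

>>> arm_command:
  plan:
    - {"dp":[0,0,35],"spin":0}
    - {"dp":[0,-7,0],"spin":0}
    - {"dp":[0,-7,0],"spin":0}
    - {"dp":[0,-6,0],"spin":0}
    - {"dp":[0,-6,0],"spin":0}

```text
clock: 3.2
position: [0.6104, -0.1553, 0.2021]
ee_rot: [1.0, 0.031, 0.002, 0.001]
ft_force: [0.2, -1.2, 0.9]
grip_width: 0.499
grasp_force: 0.7
```

Run:
```python
from h import *
o=manip.get_obs();print(o["position"],o["ft_force"])
a=viewer.camera("scene");cv2.imwrite("pics/s1.png",a)
p=proj("scene",(.56,-.185,.05)).astype(int)
cv2.imwrite("pics/c1.png",cv2.resize(a[p[1]-60:p[1]+60,p[0]-80:p[0]+80],None,fx=4,fy=4,interpolation=2))
```

```text
[ 0.61041924 -0.15530596  0.20211387] [ 0.15785125 -1.23682171  0.91516388]
```

View pics/c1.png

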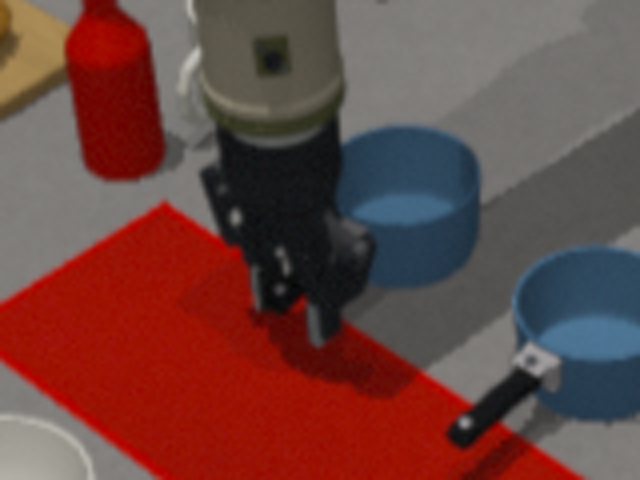

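The gripper straddles the right-hand pan's handle at about (280,290) in the crop and hides it. I finish the wiggle by swinging right, re-centring and lifting clear.

>>> arm_command:
  plan:
    - {"dp":[0,0,0],"spin":0}
    - {"dp":[0,12,0],"spin":0}
    - {"dp":[0,12,0],"spin":0}
    - {"dp":[0,8,0],"spin":0}
    - {"dp":[0,7,0],"spin":0}

```text
clock: 3.75
position: [0.6121, -0.196, 0.1997]
ee_rot: [1.0, 0.03, 0.0, 0.0]
ft_force: [0.8, 2.2, 1.0]
grip_width: 0.506
grasp_force: 0.7
```

>>> arm_command:
  plan:
    - {"dp":[0,7,0],"spin":0}
    - {"dp":[0,6,0],"spin":0}
    - {"dp":[0,-7,0],"spin":0}
    - {"dp":[0,-6,0],"spin":0}
    - {"dp":[0,0,-20],"spin":0}

```text
clock: 4.25
position: [0.6112, -0.1921, 0.2173]
ee_rot: [0.999, 0.032, -0.002, -0.001]
ft_force: [0.7, -0.2, -0.9]
grip_width: 0.496
grasp_force: 0.0
```

>>> arm_command:
  plan:
    - {"dp":[0,0,-45],"spin":0}
    - {"dp":[0,-40,0],"spin":0}
    - {"dp":[0,-50,0],"spin":0}
    - {"dp":[0,-50,0],"spin":0}
    - {"dp":[0,-40,0],"spin":0}

```text
clock: 4.75
position: [0.6001, -0.0106, 0.265]
ee_rot: [0.999, 0.032, 0.0, -0.0]
ft_force: [-0.7, 0.2, -0.5]
grip_width: 0.5
grasp_force: 0.0
```

```bash
cat > m.py <<'E'
from h import *
import sys
np.set_printoptions(precision=3,suppress=True)
k=sys.argv[1]; im={n:viewer.camera(n) for n in("scene","top")}
for n in im: cv2.imwrite(f"pics/{n}_{k}.png",im[n])
for n in im:
  for p in PANS:
    try: o=handles(n,im[n],[p])[0]
    except Exception as e: print(n,p,e); continue
    d=o["mid"]-o["rim"]; print(n,np.round(o["rim"],3),round(o["r"],3),"mid",o["mid"],"ang",round(o["ang"],1),"bearing",np.degrees(np.arctan2(d[1],d[0])).round(1))
o=manip.get_obs();print(o["position"],o["ee_rot"],o["clock"])
E
python3 m.py 1
```

```text
scene [0.492 0.228] 0.077 mid [0.58  0.194] ang -12.5 bearing -21.4
scene [0.505 0.013] 0.079 mid [0.592 0.009] ang 6.2 bearing -2.4
scene [ 0.512 -0.176] 0.081 mid [ 0.591 -0.191] ang -1.9 bearing -10.8
top [0.472 0.213] 0.055 mid [0.573 0.19 ] ang -14.3 bearing -13.3
top [0.481 0.006] 0.052 mid [0.624 0.053] ang 66.8 bearing 18.1
top [ 0.481 -0.19 ] 0.055 mid [ 0.586 -0.193] ang -5.6 bearing -1.9
[ 0.6   -0.006  0.265] [ 0.999  0.036  0.    -0.002] 4.85
```

The right-hand pan's handle turned with the bearing: mid shift 11 mm with about 6° of turn, which is whole-pan rotation. That makes it sound. Next is the middle pan.

>>> arm_command:
  plan:
    - {"dp":[13,-14,0],"spin":-0.02}
    - {"dp":[0,0,35],"spin":0}
    - {"dp":[0,0,30],"spin":0}
    - {"dp":[0,-7,0],"spin":0}
    - {"dp":[0,-7,0],"spin":0}

```text
clock: 5.35
position: [0.6118, 0.0147, 0.2001]
ee_rot: [0.999, 0.041, -0.0, -0.0]
ft_force: [0.4, 0.6, -0.1]
grip_width: 0.503
grasp_force: 0.0
```

>>> arm_command:
  plan:
    - {"dp":[0,-6,0],"spin":0}
    - {"dp":[0,-6,0],"spin":0}
    - {"dp":[0,0,0],"spin":0}
    - {"dp":[0,12,0],"spin":0}
    - {"dp":[0,12,0],"spin":0}

```text
clock: 5.85
position: [0.6131, 0.0007, 0.2]
ee_rot: [0.999, 0.041, 0.0, 0.0]
ft_force: [1.3, 2.4, -0.5]
grip_width: 0.499
grasp_force: 0.8
```

>>> arm_command:
  plan:
    - {"dp":[0,8,0],"spin":0}
    - {"dp":[0,7,0],"spin":0}
    - {"dp":[0,7,0],"spin":0}
    - {"dp":[0,6,0],"spin":0}
    - {"dp":[0,0,0],"spin":0}

```text
clock: 6.35
position: [0.6152, -0.0273, 0.1996]
ee_rot: [0.999, 0.04, -0.0, 0.0]
ft_force: [1.0, -0.2, -0.5]
grip_width: 0.499
grasp_force: 0.0
```

>>> arm_command:
  plan:
    - {"dp":[0,-7,0],"spin":0}
    - {"dp":[0,-6,0],"spin":0}
    - {"dp":[0,0,-25],"spin":0}
    - {"dp":[0,0,-40],"spin":0}
    - {"dp":[0,-40,0],"spin":0.05}

```text
clock: 6.85
position: [0.6131, 0.0226, 0.2696]
ee_rot: [1.0, 0.012, 0.004, 0.002]
ft_force: [1.3, 0.5, -0.1]
grip_width: 0.501
grasp_force: 0.0
```

>>> arm_command:
  plan:
    - {"dp":[0,-40,0],"spin":0.1}
    - {"dp":[0,-40,0],"spin":0.1}
    - {"dp":[0,-40,0],"spin":0.07}
    - {"dp":[0,0,0],"spin":0}

```text
clock: 7.25
position: [0.6176, 0.1545, 0.265]
ee_rot: [0.993, -0.115, -0.0, -0.002]
ft_force: [-0.7, 0.1, -0.0]
grip_width: 0.496
grasp_force: 0.0
```

```bash
python3 m.py 2
```

```text
scene [0.492 0.228] 0.077 mid [0.58  0.193] ang -12.9 bearing -21.6
scene [0.517 0.004] 0.076 mid [ 0.591 -0.01 ] ang -5.5 bearing -10.5
scene [ 0.503 -0.169] 0.083 mid [ 0.591 -0.191] ang -2.0 bearing -13.9
top [0.472 0.213] 0.055 mid [0.565 0.193] ang -5.8 bearing -12.6
top [ 0.495 -0.025] 0.046 mid [ 0.586 -0.013] ang -7.8 bearing 7.7
top [ 0.481 -0.19 ] 0.055 mid [ 0.586 -0.193] ang -5.4 bearing -1.9
[0.618 0.148 0.264] [ 0.993 -0.117 -0.    -0.   ] 7.35
```

Middle pan: mid shift 20 mm with about 12° of turn, so again the whole pan rotated and it is sound. Next is the left pan.

>>> arm_command:
  plan:
    - {"dp":[-27,-28,0],"spin":0}
    - {"dp":[0,0,35],"spin":0}
    - {"dp":[0,0,29],"spin":0}
    - {"dp":[0,-7,0],"spin":0}
    - {"dp":[0,-7,0],"spin":0}

```text
clock: 7.85
position: [0.6032, 0.1928, 0.2012]
ee_rot: [0.993, -0.119, -0.0, 0.0]
ft_force: [0.2, -0.2, 0.8]
grip_width: 0.501
grasp_force: 0.0
```

>>> arm_command:
  plan:
    - {"dp":[0,-6,0],"spin":0}
    - {"dp":[0,-6,0],"spin":0}
    - {"dp":[0,0,0],"spin":0}
    - {"dp":[0,0,0],"spin":0}

```text
clock: 8.25
position: [0.6057, 0.2052, 0.2013]
ee_rot: [0.993, -0.119, 0.0, -0.0]
ft_force: [0.4, 0.6, -0.3]
grip_width: 0.497
grasp_force: 0.0
```

>>> arm_command:
  plan:
    - {"dp":[0,12,0],"spin":0}
    - {"dp":[0,0,-30],"spin":0}
    - {"dp":[0,0,-35],"spin":0}
    - {"dp":[0,40,-30],"spin":0}
    - {"dp":[0,40,0],"spin":0}

```text
clock: 8.75
position: [0.5844, 0.1151, 0.3002]
ee_rot: [0.993, -0.118, 0.003, -0.001]
ft_force: [1.2, -1.3, -0.9]
grip_width: 0.5
grasp_force: 0.0
```

```bash
python3 m.py 3
```

```text
scene [0.493 0.227] 0.077 mid [0.58  0.201] ang 1.0 bearing -16.6
scene [0.511 0.01 ] 0.078 mid [ 0.591 -0.01 ] ang -5.8 bearing -14.0
scene [ 0.504 -0.171] 0.082 mid [ 0.591 -0.191] ang -1.9 bearing -13.1
top [0.473 0.213] 0.055 mid [0.573 0.197] ang -0.8 bearing -8.7
top [ 0.495 -0.031] 0.041 mid [ 0.586 -0.013] ang -8.3 bearing 11.2
top [ 0.481 -0.19 ] 0.055 mid [ 0.586 -0.193] ang -5.0 bearing -2.0
[0.584 0.108 0.297] [ 0.992 -0.123  0.001  0.002] 8.85
```

The left pan's bar turned about +14° with its mid shifting only 7 mm and its rim unmoved, so this is the loose one, now fully left. Next I swing it right.

>>> arm_command:
  plan:
    - {"dp":[0,-40,0],"spin":0}
    - {"dp":[0,-40,30],"spin":0}
    - {"dp":[0,0,35],"spin":0}
    - {"dp":[0,0,30],"spin":0}
    - {"dp":[0,0,0],"spin":0}

```text
clock: 9.35
position: [0.6009, 0.1919, 0.196]
ee_rot: [0.993, -0.119, -0.004, 0.002]
ft_force: [-0.2, -1.3, -0.4]
grip_width: 0.505
grasp_force: 0.0
```

>>> arm_command:
  plan:
    - {"dp":[0,9,0],"spin":0}
    - {"dp":[0,8,0],"spin":0}
    - {"dp":[0,8,0],"spin":0}
    - {"dp":[0,8,0],"spin":0}
    - {"dp":[0,8,0],"spin":0}

```text
clock: 9.85
position: [0.5933, 0.1527, 0.2018]
ee_rot: [0.993, -0.119, 0.001, -0.0]
ft_force: [0.4, 1.3, 1.2]
grip_width: 0.499
grasp_force: 0.7
```

>>> arm_command:
  plan:
    - {"dp":[0,0,0],"spin":0}
    - {"dp":[0,0,0],"spin":0}
    - {"dp":[0,-12,0],"spin":0}
    - {"dp":[0,0,-30],"spin":0}
    - {"dp":[0,0,-40],"spin":0}

```text
clock: 10.35
position: [0.5951, 0.1667, 0.2694]
ee_rot: [0.993, -0.118, -0.002, 0.0]
ft_force: [1.4, -0.4, 1.3]
grip_width: 0.502
grasp_force: 0.0
```

>>> arm_command:
  plan:
    - {"dp":[-40,0,-20],"spin":0}
    - {"dp":[-40,0,0],"spin":0}
    - {"dp":[-40,0,0],"spin":0}
    - {"dp":[0,0,0],"spin":0}
  grip: 1

```text
clock: 10.75
position: [0.475, 0.1968, 0.2907]
ee_rot: [0.993, -0.116, -0.001, 0.0]
ft_force: [1.4, -0.1, 1.2]
grip_width: 0.002
grasp_force: 0.0
```

```bash
python3 m.py 4
```

```text
scene [0.494 0.226] 0.077 mid [0.574 0.178] ang -30.4 bearing -31.1
scene [0.504 0.013] 0.079 mid [ 0.591 -0.01 ] ang -5.8 bearing -15.0
scene [ 0.503 -0.17 ] 0.083 mid [ 0.591 -0.191] ang -2.0 bearing -13.5
top [ 0.482 -0.003] 0.055 mid [ 0.586 -0.013] ang -7.7 bearing -5.7
top [ 0.482 -0.003] 0.055 mid [ 0.586 -0.013] ang -7.7 bearing -5.7
top [ 0.481 -0.19 ] 0.055 mid [ 0.586 -0.193] ang -5.4 bearing -1.9
[0.479 0.195 0.291] [ 0.993 -0.118  0.     0.   ] 10.85
```

The handle is now fully right (about −30°, pan axis about −18°), and the other pans are in place. Next I put the shut fingers inside the pan.

>>> arm_command:
  plan:
    - {"dp":[0,-12,0],"spin":0}
    - {"dp":[0,0,40],"spin":0}
    - {"dp":[0,0,30],"spin":0}
    - {"dp":[0,0,20],"spin":0}
    - {"dp":[0,0,12],"spin":0}

```text
clock: 11.35
position: [0.4825, 0.2056, 0.1866]
ee_rot: [0.993, -0.119, -0.001, 0.0]
ft_force: [-0.1, 0.7, 0.5]
grip_width: -0.002
grasp_force: 0.0
```

>>> arm_command:
  plan:
    - {"dp":[10,2,0],"spin":0}
    - {"dp":[10,2,0],"spin":0}
    - {"dp":[8,2,0],"spin":0}
    - {"dp":[8,2,0],"spin":0}
    - {"dp":[10,2,0],"spin":0}

```text
clock: 11.85
position: [0.5246, 0.1854, 0.1898]
ee_rot: [0.993, -0.118, -0.0, -0.001]
ft_force: [-9.3, 4.6, 6.6]
grip_width: 0.001
grasp_force: 4.2
```

Run:
```python
from h import *
o=manip.get_obs();print(o["position"],o["ft_force"])
a=viewer.camera("scene");p=proj("scene",(.53,.18,.03)).astype(int)
cv2.imwrite("pics/c5.png",cv2.resize(a[p[1]-70:p[1]+70,p[0]-90:p[0]+90],None,fx=4,fy=4,interpolation=2))
```

```text
[0.52459862 0.18537979 0.18984713] [-9.31678556  4.64074411  6.59756886]
```

View pics/c5.png

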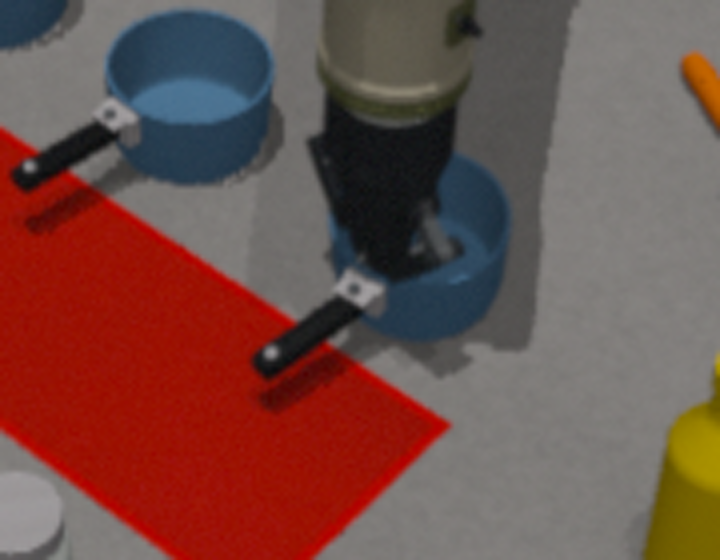

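Crop: the fingers are inside the loose pan at (400,250) against its far wall, and the handle (310,330) is swung right. The contact force is modest, so I push on along −23°.

>>> arm_command:
  plan:
    - {"dp":[12,2,0],"spin":0}
    - {"dp":[12,2,0],"spin":0}
    - {"dp":[12,2,0],"spin":0}
    - {"dp":[12,2,0],"spin":0}
    - {"dp":[12,2,0],"spin":0}

```text
clock: 12.4
position: [0.5806, 0.1613, 0.1899]
ee_rot: [0.993, -0.118, -0.0, -0.0]
ft_force: [-9.9, 3.8, 8.1]
grip_width: -0.006
grasp_force: 5.0
```

>>> arm_command:
  plan:
    - {"dp":[12,2,0],"spin":0}
    - {"dp":[12,2,0],"spin":0}
    - {"dp":[12,2,0],"spin":0}
    - {"dp":[12,2,0],"spin":0}
    - {"dp":[8,1,0],"spin":0}

```text
clock: 12.9
position: [0.6332, 0.1388, 0.1899]
ee_rot: [0.993, -0.119, -0.0, -0.0]
ft_force: [-8.6, 1.8, 8.2]
grip_width: 0.001
grasp_force: 5.1
```

```bash
sed -i 's/^PANS=.*/PANS=[(.60,.16),(.483,-.003),(.481,-.19)]/' h.py; python3 m.py 6
python3 - <<'E'
import cv2;a=cv2.imread("pics/scene_6.png");cv2.imwrite("pics/c6.png",cv2.resize(a[200:400,200:460],None,fx=3,fy=3))
E
```

```text
scene [0.605 0.154] 0.076 mid [0.706 0.156] ang 1.5 bearing 1.2
scene [ 0.503 -0.169] 0.083 mid [0.586 0.083] ang 71.7 bearing 71.8
scene [ 0.503 -0.169] 0.083 mid [ 0.591 -0.191] ang -2.0 bearing -13.9
top [0.571 0.158] 0.037 mid [ 0.586 -0.193] ang -5.4 bearing -87.6
top [ 0.481 -0.189] 0.055 mid [ 0.586 -0.193] ang -5.4 bearing -2.2
top [ 0.481 -0.189] 0.055 mid [ 0.586 -0.193] ang -5.4 bearing -2.2
[0.634 0.138 0.19 ] [ 0.993 -0.119  0.    -0.   ] 13.0
```

View pics/c6.png

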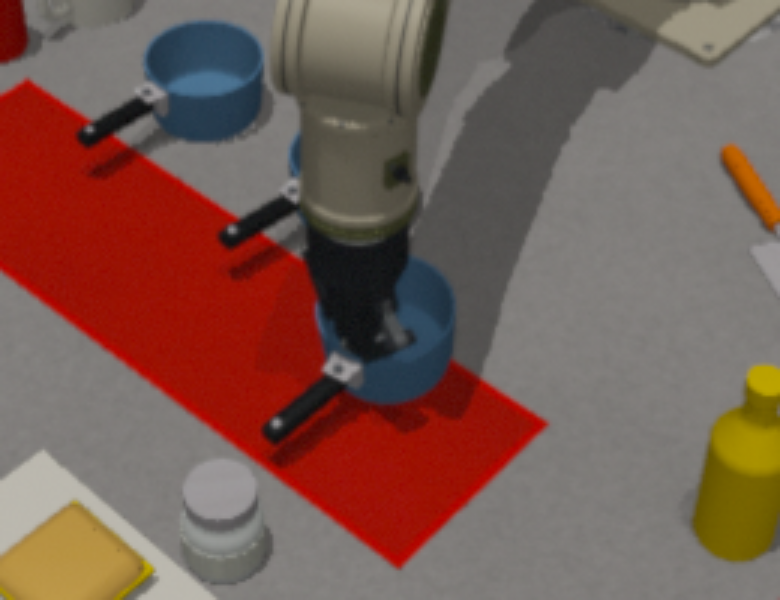

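Crop: the loose pan is partly on the mat at (385,330), its handle still bent right; the shaker at (225,520) is near its path. I finish the slide while easing right.

>>> arm_command:
  plan:
    - {"dp":[10,4,0],"spin":0}
    - {"dp":[12,3,0],"spin":0}
    - {"dp":[12,3,0],"spin":0}
    - {"dp":[12,3,0],"spin":0}
    - {"dp":[8,2,0],"spin":0}

```text
clock: 13.5
position: [0.6822, 0.1117, 0.1901]
ee_rot: [0.993, -0.119, -0.0, -0.001]
ft_force: [-9.6, 4.2, 8.7]
grip_width: -0.001
grasp_force: 5.0
```

>>> arm_command:
  plan:
    - {"dp":[4,1,0],"spin":0}
    - {"dp":[0,0,0],"spin":0}
    - {"dp":[-12,-2,0],"spin":0}
    - {"dp":[-12,-2,0],"spin":0}
    - {"dp":[0,0,0],"spin":0}

```text
clock: 14.0
position: [0.6629, 0.119, 0.1897]
ee_rot: [0.993, -0.119, 0.001, -0.0]
ft_force: [0.5, -0.3, -0.6]
grip_width: -0.0
grasp_force: 0.0
```

>>> arm_command:
  plan:
    - {"dp":[0,0,-30],"spin":0}
    - {"dp":[0,0,-45],"spin":0}
    - {"dp":[0,0,-45],"spin":0}
    - {"dp":[-50,0,0],"spin":0}
    - {"dp":[-50,0,0],"spin":0}

```text
clock: 14.5
position: [0.5665, 0.142, 0.311]
ee_rot: [0.993, -0.12, 0.002, -0.001]
ft_force: [0.8, 1.5, 0.4]
grip_width: -0.005
grasp_force: 0.0
```

>>> arm_command:
  plan:
    - {"dp":[-50,0,0],"spin":0}
    - {"dp":[-50,0,0],"spin":0}
    - {"dp":[-40,0,0],"spin":0}
    - {"dp":[0,0,0],"spin":0}

```text
clock: 14.9
position: [0.4266, 0.1769, 0.3095]
ee_rot: [0.993, -0.117, 0.001, 0.001]
ft_force: [0.1, -0.2, 0.2]
grip_width: 0.003
grasp_force: 0.0
```

```bash
sed -i 's/^PANS=.*/PANS=[(.645,.11),(.483,-.003),(.481,-.19)]/' h.py; python3 m.py 7
python3 - <<'E'
import cv2;a=cv2.imread("pics/top_7.png");cv2.imwrite("pics/c7.png",cv2.resize(a[90:290,200:460],None,fx=3,fy=3))
E
```

```text
scene [0.659 0.127] 0.074 mid [0.752 0.121] ang -5.1 bearing -4.0
scene [0.504 0.013] 0.079 mid [ 0.591 -0.01 ] ang -5.5 bearing -15.0
scene [ 0.503 -0.169] 0.083 mid [ 0.591 -0.191] ang -2.0 bearing -13.9
top [0.64  0.109] 0.054 mid [ 0.587 -0.013] ang -8.3 bearing -113.6
top [ 0.482 -0.003] 0.055 mid [ 0.587 -0.013] ang -8.3 bearing -5.7
top [ 0.481 -0.189] 0.055 mid [ 0.586 -0.193] ang -5.0 bearing -2.2
[0.43  0.175 0.31 ] [ 0.993 -0.119  0.001  0.   ] 15.0
```

View pics/c7.png

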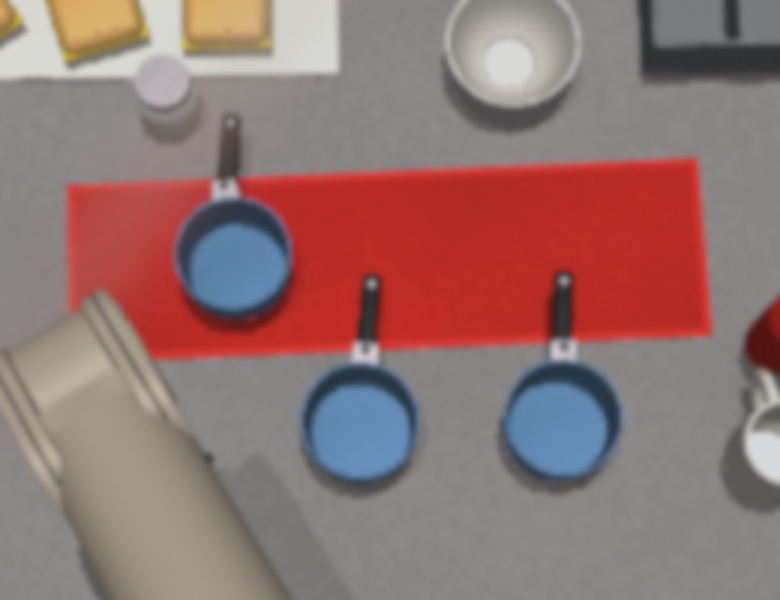

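Crop: the loose pan stands wholly on the mat at (234,257), about 12 mm short of its middle line. Its handle leans right from the bracket (226,187) to the tip (231,120), and the sound pans and the shaker haven't moved. Handing in.

```bash
python3 -c "
from workcell import manip
print(manip.hand_in())"
```

```text
the job is handed in; nothing more can be done
None
```

The left pan was the loose one: I swung its handle fully left, then fully right, slid it onto the red mat with the handle still over to the right, and handed the job in at about 15 s, though no verdict came back.

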